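# Hang the hooked plate on the drip rail and slide it into its neck

## Task

Lift the plate with the hook out of the slotted block and hook it over the horizontal rail of the drip stand, on the loading stretch beside the left-hand post (left as seen from the robot). Then slide it along the rail to the right, without lifting it off, until the hook drops into the short thin neck turned into the rail, and let go so that it hangs there straight and still. Leave the beaker, the blue bin and the bolted test cell where they stand.

Things in the scene. Friction and masses are not known exactly. Their poses are not given: they have to be found in the camera images.
- hanger_grip (a point): Centre of the grip tab on top of the bare aluminium hooked plate, 18 mm below the tab's top. Tab 30 mm wide (x), 10 mm thick (y), free for 38 mm of height: pinch it across the thickness (y). z is up; x lies in the plane of the plate, towards the open mouth of the hook (at the start within 0.4 rad of the direction away from the robot). Underside of the hook: 34 mm below this point.
- hanger: The hooked plate, one loose rigid piece, 10 mm thick all over, 0.2 to 0.45 kg. Origin: middle of the bottom edge, 171 mm straight below hanger_grip, same axes. The plate below the hook is 92 x 92 mm. At the start it stands upright in the slot block, 30 mm deep: lift it straight up by 35 mm or more.
- hook_seat (a point): Where the rail's centre line lies when the hook hangs on the plain 16 mm rail: 45 mm straight below hanger_grip, same axes. The hook is an inverted V (legs at 45 degrees) over this point; the shank closes its -x side (inner face 16 mm from this point).
- hook_tip (a point): Lowest point of the hook's free tip, 16 mm to +x of hook_seat and 5 mm below it. The mouth is the 29 mm high gap between it and the plate's top edge, open to +x. To hook on: hold the plate about 20 mm above its hung height (rail at mid-mouth), bring it in along +x over 50 mm or more until hook_seat is above the rail, then lower it 20 mm.
- slot_block: Fixed grey plastic block, 120 x 60 x 38 mm, origin under its centre on the bench; a slot 98 mm long along x, 13 mm wide in y and 30 mm deep from its top holds the plate.
- rail_mid (a point): On the rail's centre line half-way between the posts, 200 mm above the bench. The rail, a bare steel bar 16 mm thick, runs level along y (+y left seen from the robot, +x away from it). Somewhere with its middle between y = +15 and -95 mm it has one neck, the mark: 8 mm thick, 16 mm long, square shoulders. Its place varies and is not reported: look or feel for it.
- rail_stand: Fixed stand, origin on the bench under rail_mid, same axes. Posts at y = +160 and -160 mm with clamp blocks 32 x 20 x 30 mm round the rail (tops 15 mm above the rail's centre line). Drip tray below: 120 x 370 mm, 36 mm high. The 440 mm rail sticks out past the posts by a varying amount.
- loading (a point): Middle of the loading stretch, on the rail's centre line 110 mm left of rail_mid, same axes. Hook on within 35 mm either side of it. Slid from here to the right under its own weight, the hook drops 5.7 mm when over the neck (hook_seat then 5.7 mm under the centre line) and the shoulders stop it, with 3 mm play either way; on the plain rail it does not drop.
- beaker: Bystander: clear beaker, 113 x 122 x 166 mm, loose, origin under its centre.
- blue_bin: Bystander: small blue open bin, 87 x 112 x 62 mm, loose, origin under its centre.
- test_cell: Bystander: bolted metal test cell with two fittings, 88 x 96 x 92 mm, loose, origin under its centre.
There are look-alikes about, which are no part of the job. What is shaped like the hanger but orange is not meant.

How it is judged (in metres and radians):
On the way:
1. the hook hangs on the plain rail in the loading stretch beside the left-hand post (y of hook_seat in the frame of rail_mid between 0.07 and 0.15 m and x of hook_seat in the frame of rail_mid between -0.006 and 0.006 m and z of hook_seat in the frame of rail_mid between -0.003 and 0.003 m), for 0.2 s.
At the end, for the whole second after the job is handed in: the hooked plate hangs in the neck of the rail (hook_seat 4 to 8 mm below the rail's centre line, within 6 mm of it sideways, between 30 mm left and 110 mm right of the rail's middle), upright within 0.09 rad, square to the rail within 0.15 rad, at rest (z of hook_seat in the frame of rail_mid between -0.008 and -0.004 m and x of hook_seat in the frame of rail_mid between -0.006 and 0.006 m and y of hook_seat in the frame of rail_mid between -0.11 and 0.03 m and angle between hanger_grip's own z axis and vertical below 0.09 rad and angle between the y axis of hanger_grip and the y axis of rail_mid, either way round below 0.15 rad and linear speed of hanger below 0.02 m/s and angular speed of hanger below 0.15 rad/s); the robot touches nothing.
It fails at once if the hook is lifted more than 8 mm off the rail right of the loading stretch (it must be slid, not carried) (y of hook_seat in the frame of rail_mid between -0.15 and 0.06 m and x of hook_seat in the frame of rail_mid between -0.012 and 0.012 m and z of hook_seat in the frame of rail_mid between 0.008 and 0.06 m).
It fails at once if the beaker is moved more than 25 mm (distance of beaker from where it was at the start of the episode above 0.025 m).
It fails at once if the blue bin is moved more than 25 mm (distance of blue_bin from where it was at the start of the episode above 0.025 m).
It fails at once if the test cell is moved more than 25 mm (distance of test_cell from where it was at the start of the episode above 0.025 m).
It also fails if it takes over 64 s, if anything falls off the work surface, if the arm or the gripper's body presses on something with over 40 N, if the wrist force passes 120 N, or if a joint passes its speed limit or range.

## Robot

A 7-joint arm with a two-finger parallel gripper is mounted at the origin on a cart in front of the work surface, level with it; the furniture and walls round the work are solid. World frame = base frame: x ahead of the robot, y to its left, z up, the work surface at z = 0. Lengths are in mm, angles in rad, forces in N, time in s.
With the tool pointing down it reaches from about 400 to 875 mm from the base axis. Payload 4.4 kg.
Tool frame: the origin (TCP) lies midway between the tips of the shut fingers; the grasp point (between the pads) lies 19 mm behind it (ctrl.pinch_z is the distance from the TCP to the grasp point, in mm); z points along the fingers, y is the line along which they close (so a half turn about z gives the same grasp; the last joint's range is limited). The gripper opens to 85 mm and grips with 20 to 120 N. Pads are 22 mm wide; open, the fingers measure 114 mm over their backs; the gripper's body (76 mm by 85 mm) begins 54 mm behind the grasp point. The pads swing forward as they close: fully open they stand 13 mm farther back than shut.
Start: joints at [1.077, 0.628, 0.038, 1.517, -0.027, 0.996, -0.02], TCP at [269.694, -591.425, 231.313] pointing down, gripper open.
Joint ranges: [-3.06, 3.06], [-0.37, 2.12], [-1.25, 1.32], [0.18, 2.47], [-1.1, 4.24], [0.23, 1.98], [-2.94, 2.94]. Speed limits (rad/s): [2.57, 2.57, 3.14, 3.14, 3.14, 3.14, 3.14].

## Interface

Orientations are given as [roll, pitch, yaw] about the fixed x, y, z axes, in that order (R = Rz(yaw) Ry(pitch) Rx(roll)).
In Python, from cell import read_state, cams, order, ctrl gives the robot as it stands.
- The arm moves only by the tool move_arm, never from a script. Its argument "targets" is text: rows parted by semicolons, each of 7 numbers parted by spaces: the gripper's target within -1 to 1 (fully open at 1, half-way at 0, shut at -1), then the shift along the tool's x, y, z in cm, then the turn, a rotation vector about the tool's x, y, z in degrees. A call has 1 to 5 rows; each row shifts and turns the commanded pose from where the row before left it, along the tool's axes as they then stand; what a row does not reach is not made up. A row lasts 1/12 s, in which the tool goes at most 41.7 mm and 7.16 degrees, less where a joint would pass 70% of its speed; a pose out of reach is approached as far as the arm can. A call with a gripper value outside its range is refused whole. The fingers move at their own pace and stop on an object; the grip force is fixed at half the most. Time passes only in rows, so rows that do not move let the fingers close. It gives the time, the measured TCP pose, the force, the opening and the grip force at its end, in the units of the state.
- read_state(): the state, without advancing time (a new reading comes with each control period).
- cams.get_image(name): name is "scene" or "side" or "wrist"; returns a dict with "color" (420x560x3 uint8, red, green, blue), "fovy" (degrees; the focal length in pixels is half the picture's height over the tangent of half this angle, whatever the lens; pixels are square), "cx", "cy" (the principal point, pixels), "rvec" (rotation vector, rad) and "tvec" (3), from world to camera coordinates, as OpenCV has them. Camera axes: x right, y down, z forward; pixel columns grow to the right and rows downward; lengths in mm; the calibration is good to about 2 mm. A picture is of the moment at which its call begins. There is no depth.
- order.finish_job(): hands the job in; it is judged then, once.
The state is a dict: "clock": time; "qpos": joint angles; "qd": joint speeds; "tau": joint torques, N m; "eef_pos": TCP position; "tool_rot": TCP orientation; "force": force on the tool from outside, world axes, zero at the start; "torque": the same for the moment, N m; "width": finger opening in mm; "gripper_force": force on a finger pad.
Only numpy, scipy, OpenCV 4.12 (cv2) and the standard library are available. Lean on these libraries where they do the work, as an engineer would, in place of code of your own. Each camera call takes 0.05 s, during which the arm holds its last target. There are 200 camera calls.

## Working session

There is one attempt and no reset: what is moved stays moved. The work goes in short steps, Python scripts to look and compute and a tool call to move; the robot and the scene stay as the last step left them, time stands still between calls to the robot, and variables do not carry over. Pictures are saved under pics/ and viewed, at most 10 in all, crops included, and the job is handed in when it is done.

Besides the shell and the picture viewer there is one more tool, called after "Call:" as name(argument=value, ...), one argument or row to a line, values as JSON. move_arm: Moves the arm, as the interface text tells. Its arguments: {"type":"object","properties":{"targets":{"type":"string"}},"required":["targets"]}

```bash
mkdir -p pics; cat > h.py <<'E'
import numpy as np, cv2
from cell import read_state, cams, order, ctrl
import pickle
def snap(n,f):
    d=cams.get_image(n); cv2.imwrite(f'pics/{f}.png',d['color'][:,:,::-1]); pickle.dump(d,open(f'pics/{f}.pkl','wb')); return d
def load(f): return pickle.load(open(f'pics/{f}.pkl','rb'))
def P(d):
    f=d['color'].shape[0]/2/np.tan(np.radians(d['fovy'])/2)
    K=np.array([[f,0,d['cx']],[0,f,d['cy']],[0,0,1]])
    R=cv2.Rodrigues(np.array(d['rvec'],float))[0]; return K,R,np.array(d['tvec'],float).reshape(3)
def ray(d,uv):
    K,R,t=P(d); v=R.T@np.linalg.inv(K)@np.array([uv[0],uv[1],1.]); return -R.T@t,v
def onplane(d,uv,z):
    o,v=ray(d,uv); return o+v*(z-o[2])/v[2]
def proj(d,p):
    K,R,t=P(d); q=K@(R@np.array(p,float)+t); return q[:2]/q[2]
def tri(*obs):
    A=np.zeros((3,3));b=np.zeros(3)
    for d,uv in obs:
        o,v=ray(d,uv); v/=np.linalg.norm(v); M=np.eye(3)-np.outer(v,v);A+=M;b+=M@o
    return np.linalg.solve(A,b)
E
python3 - <<'E'
from h import *
a=snap('scene','s0');b=snap('side','d0')
for d in (a,b): 
    K,R,t=P(d);print(-R.T@t,R[2],K[0,0])
cv2.imwrite('pics/both.png',np.vstack([a['color'],b['color']])[:,:,::-1])
s=read_state();print(s['eef_pos'],s['tool_rot'],s['width'],ctrl.pinch_z)
E
```

```text
[-13.24419007 810.43799813 899.82291197] [ 0.44855031 -0.65219781 -0.6110979 ] 409.5946119198546
[226.68670617 960.27823504 754.50267591] [ 0.27511137 -0.80405591 -0.52707478] 434.8942322222464
[ 269.42397896 -590.910668    230.48118472] [-3.13985674e+00  3.73930006e-05  4.27744672e-01] 85.58568954331227 18.700000000000003
```

View pics/s0.png

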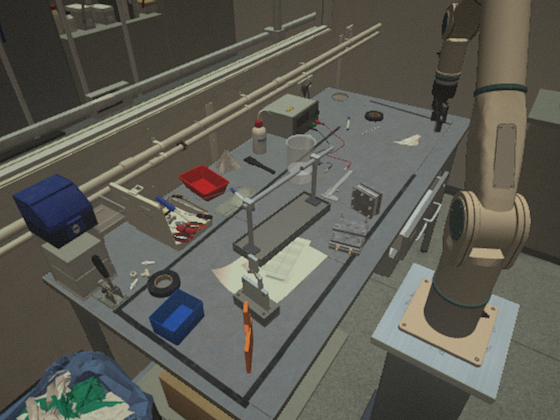

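View pics/d0.png

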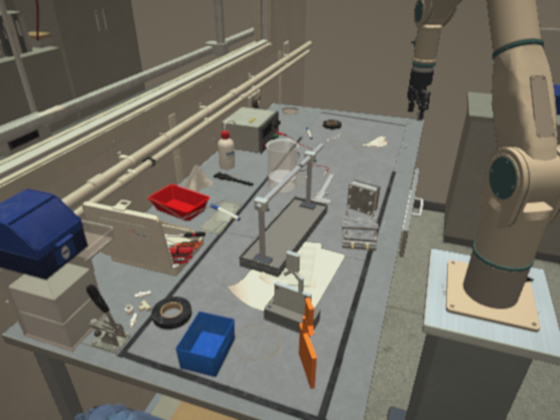

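The scene picture shows two look-alikes. The bare grey plate stands in the slot block at scene (257,290) / side (292,295). The orange one at scene (249,335) / side (307,340) is excluded by its colour. The rail runs scene (250,200)–(320,160). I'll confirm with enlarged crops.

```bash
python3 - <<'E'
from h import *
a=load('s0')['color'];b=load('d0')['color']
f=lambda im,x,y,w,h,s:cv2.resize(im[y:y+h,x:x+w],None,fx=s,fy=s,interpolation=cv2.INTER_CUBIC)
A=f(a,225,140,110,180,3.3333);B=f(b,235,140,110,180,3.3333)
c=np.hstack([A,B]);print(c.shape)
cv2.imwrite('pics/c0.png',c[:,:,::-1])
E
```

```text
(600, 734, 3)
```

View pics/c0.png

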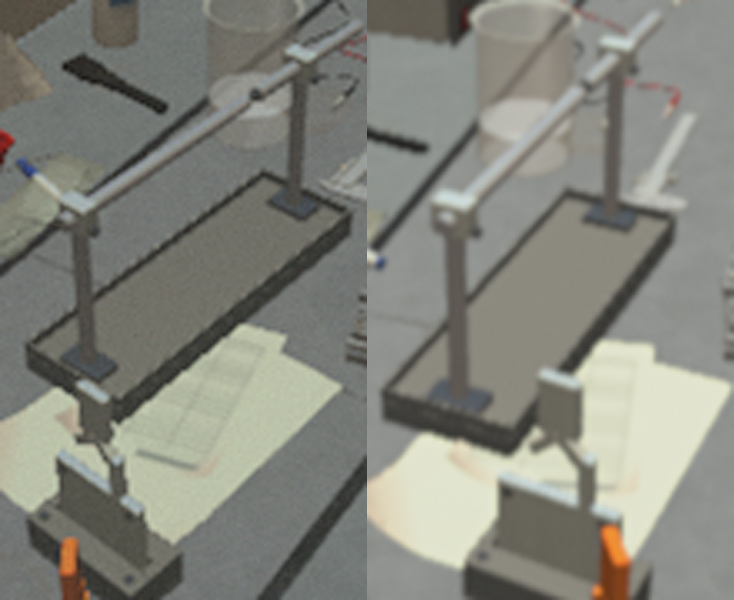

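Confirmed: a bare grey plate with its mouth away from the robot. The tab top centre is at crop (94,393) and (561,378). The clamp tops are at (78,203)/(300,53) and (455,200)/(618,43). A dark neck shows at (257,94)/(588,82).

```bash
python3 - <<'E'
from h import *
a=load('s0');b=load('d0')
S=lambda x,y:(225+x/3.3333,140+y/3.3333)
D=lambda x,y:(235+(x-367)/3.3333,140+y/3.3333)
pts={'tabtop':((94,393),(561,378),197),'tabL':((77,383),(541,370),197),'tabR':((110,402),(582,384),197),
'clL':((78,203),(455,200),215),'clR':((300,53),(618,43),215),'neck':((257,94),(588,83),204),
'trayNearL':((120,412),(515,443),36),'trayFarL':((28,347),(385,398),36),'trayNearR':((349,210),(672,226),36),'trayFarR':((265,174),(570,192),36)
,'plateL':((60,456),(500,475),100),'plateR':((143,512),(620,520),100)}
for k,(p,q,z) in pts.items():
    print(k,tri((a,S(*p)),(b,D(*q))).round(0),onplane(a,S(*p),z).round(0),onplane(b,D(*q),z).round(0))
E
```

```text
tabtop [444. 252. 195.] [442. 254. 197.] [444. 253. 197.]
tabL [457. 255. 201.] [459. 252. 197.] [459. 249. 197.]
tabR [430. 251. 194.] [427. 255. 197.] [430. 254. 197.]
clL [580.  90. 213.] [578.  93. 215.] [579.  93. 215.]
clR [ 543. -223.  216.] [ 544. -225.  215.] [ 543. -224.  215.]
neck [ 549. -151.  206.] [ 549. -152.  204.] [ 551. -156.  204.]
trayNearL [522. 121.  21.] [513. 133.  36.] [515. 139.  36.]
trayFarL [643. 101.  22.] [635. 111.  36.] [633. 120.  36.]
trayNearR [ 493. -261.   14.] [ 485. -241.   36.] [ 480. -218.   36.]
trayFarR [ 594. -251.   35.] [ 593. -249.   36.] [ 593. -248.   36.]
plateL [488. 245.  97.] [486. 248. 100.] [488. 248. 100.]
plateR [401. 254.  92.] [398. 259. 100.] [398. 264. 100.]
```

Call:
move_arm(
  targets="1 0 0 -1.4 0 0 6.3;1 0 0 -1.4 0 0 6.3;1 0 0 -1.4 0 0 6.3;1 0 0 -1.4 0 0 6.3;1 0 0 -1.4 0 0 6.3",
)

```text
clock: 0.52
eef_pos: [269.6, -591.1, 301.4]
tool_rot: [-3.141, 0.001, -0.127]
force: [0.4, -0.6, 1.4]
width: 85.2
gripper_force: 0.0
```

```bash
cat >> h.py <<'E'
def delta(target,yaw=None):
    s=read_state(); r,p,y=s['tool_rot']
    from scipy.spatial.transform import Rotation as Ro
    R=Ro.from_euler('xyz',[r,p,y]).as_matrix(); d=R.T@(np.array(target)-s['eef_pos'])/10
    print('pos',np.round(s['eef_pos'],1),'rot',np.round(s['tool_rot'],3),'d cm',d.round(2),'rows',np.linalg.norm(d)/4.1,'t',s['clock'],'q',np.round(s['qpos'],2))
    if yaw is not None:
        print('turn', np.degrees(Ro.from_matrix(R.T@Ro.from_euler('xyz',[np.pi,0,yaw]).as_matrix()).as_rotvec()).round(2))
E
python3 - <<'E'
from h import *
a=load('s0');b=load('d0')
print(proj(a,[480,0,300]))
for z in (150,200): print('orange top',onplane(a,(248,303),z).round(0),onplane(b,(309,302),z).round(0))
delta([470,-300,300],-.12)
E
```

```text
[295.82843153 170.50824827]
orange top [395. 342. 150.] [384. 335. 150.]
orange top [367. 373. 200.] [371. 387. 200.]
pos [ 269.6 -591.1  301.4] rot [-3.141e+00  1.000e-03 -1.270e-01] d cm [ 16.18 -31.42   0.17] rows 8.619330584352957 t 0.5167 q [ 0.99  0.57  0.2   1.43 -0.12  1.15 -0.5 ]
turn [-0.06  0.03 -0.43]
```

Call:
move_arm(
  targets="1 1.8 -3.49 0 0 0 0;1 1.8 -3.49 0 0 0 0;1 1.8 -3.49 0 0 0 0;1 1.8 -3.49 0 0 0 0;1 1.8 -3.49 0 0 0 0",
)

```text
clock: 0.93
eef_pos: [380.8, -427.3, 301.0]
tool_rot: [-3.141, 0.0, -0.122]
force: [1.1, 0.0, 0.3]
width: 85.0
gripper_force: 0.0
```

Call:
move_arm(
  targets="1 1.8 -3.49 0 0 0 0;1 1.8 -3.49 0 0 0 0;1 1.8 -3.49 0 0 0 0;1 1.8 -3.49 0 0 0 0;1 0 -4 0 0 0 0",
)

```text
clock: 1.35
eef_pos: [476.8, -258.2, 300.9]
tool_rot: [3.141, -0.002, -0.121]
force: [1.1, 0.2, 0.6]
width: 85.7
gripper_force: 0.0
```

Call:
move_arm(
  targets="1 0 -4 0 0 0 0;1 0 -4 0 0 0 0;1 0 -4 0 0 0 0;1 0 -4 0 0 0 0;1 0 -4 0 0 0 0",
)

```text
clock: 1.77
eef_pos: [497.5, -59.2, 301.2]
tool_rot: [3.142, 0.0, -0.122]
force: [0.8, 0.3, 0.1]
width: 85.4
gripper_force: 0.0
```

```bash
python3 - <<'E'
from h import *
delta([444,253,270],-.12)
E
```

```text
pos [497.5 -59.2 301.2] rot [ 3.142  0.    -0.122] d cm [ -9.11 -30.34   3.12] rows 7.763637703538146 t 1.7667 q [-0.01  0.34  0.1   1.83 -0.04  0.98 -1.59]
turn [ 0.    0.02 -0.12]
```

Call:
move_arm(
  targets="1 -1.14 -3.79 0 0 0 0;1 -1.14 -3.79 0 0 0 0;1 -1.14 -3.79 0 0 0 0;1 -1.14 -3.79 0 0 0 0;1 -1.14 -3.79 0 0 0 0",
)

```text
clock: 2.18
eef_pos: [463.5, 135.6, 301.2]
tool_rot: [3.141, 0.0, -0.122]
force: [1.4, 0.0, -0.3]
width: 85.6
gripper_force: 0.0
```

Call:
move_arm(
  targets="1 -1.14 -3.79 0 0 0 0;1 -1.14 -3.79 0 0 0 0;1 -1.14 -3.79 0 0 0 0;1 0 0 1 0 0 0;1 0 0 0 0 0 0",
)

```text
clock: 2.6
eef_pos: [442.3, 253.3, 289.7]
tool_rot: [3.14, 0.003, -0.116]
force: [0.1, -0.4, 0.5]
width: 85.9
gripper_force: 0.0
```

```bash
python3 - <<'E'
from h import *
delta([444,253,270],-.12)
d=snap('wrist','w0'); print(proj(d,[444,253,197]),proj(d,[459,251,197]),proj(d,[429,255,197]))
E
```

```text
pos [442.3 253.3 289.7] rot [ 3.14e+00  3.00e-03 -1.16e-01] d cm [0.18 0.01 1.97] rows 0.4830993221820606 t 2.6 q [-0.56  0.36 -0.02  1.82  0.01  0.96 -2.27]
turn [0.06 0.16 0.22]
[277.00403517 211.12412108] [277.30936305 191.6779993 ] [276.70969185 229.87064401]
```

View pics/w0.png

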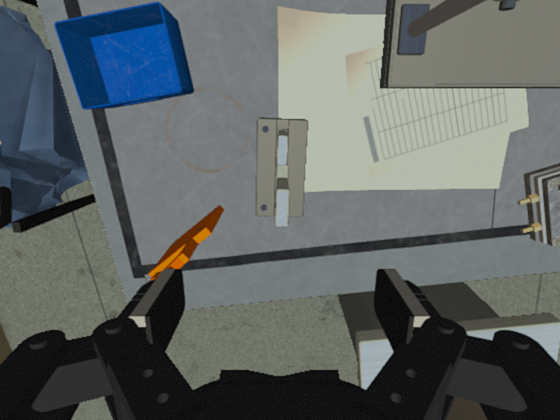

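The wrist view shows the block with the plate at (283,170) and the tab's bright top near (282,208), about 5 px right of my prediction. The orange plate is clear at (190,245). I'll check with an enlarged crop.

```bash
python3 - <<'E'
from h import *
a=load('w0')['color'][105:235,235:325]
cv2.imwrite('pics/c1.png',cv2.resize(a,None,fx=4.5,fy=4.5,interpolation=cv2.INTER_CUBIC)[:,:,::-1])
E
```

```text
(no output)
```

View pics/c1.png

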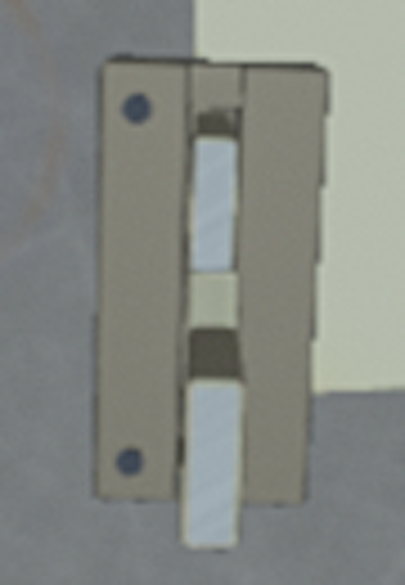

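Tab top spans crop (215,379) to (210,548), which is full-image (282.8,189.2) to (281.7,226.8).

```bash
python3 - <<'E'
from h import *
d=load('w0')
p=onplane(d,(282.8,189.2),197);q=onplane(d,(281.7,226.8),197);c=(p+q)/2
print(p,q,c,np.arctan2(*(p-q)[[1,0]]),np.linalg.norm(p-q))
# TCP z: grasp at 179 -> 160
delta([c[0],c[1],161],np.arctan2(*(p-q)[[1,0]]))
E
```

```text
[460.40570508 246.74290915 197.        ] [431.05601974 250.90150351 197.        ] [445.73086241 248.82220633 197.        ] -0.14075431905710833 29.642839556870804
pos [443.2 251.2 290.3] rot [ 3.14e+00  2.00e-03 -1.20e-01] d cm [ 0.31  0.18 12.93] rows 3.154792333642695 t 2.65 q [-0.56  0.36 -0.01  1.82  0.01  0.96 -2.27]
turn [0.12 0.12 1.21]
```

Call:
move_arm(
  targets="1 0.3 0.2 0 0 0 0.8;1 0 0 3.5 0 0 0;1 0 0 3.5 0 0 0;1 0 0 3.2 0 0 0;1 0 0 1.8 0 0 0",
)

```text
clock: 3.07
eef_pos: [446.6, 245.6, 168.9]
tool_rot: [3.139, 0.002, -0.14]
force: [-1.4, -0.7, -0.4]
width: 85.5
gripper_force: 0.0
```

Call:
move_arm(
  targets="1 0 0 0.9 0 0 0;-1 0 0 0 0 0 0;-1 0 0 0 0 0 0;-1 0 0 0 0 0 0;-1 0 0 0 0 0 0",
)

```text
clock: 3.48
eef_pos: [448.2, 248.9, 163.9]
tool_rot: [-3.14, -0.003, -0.137]
force: [0.3, -0.2, -0.2]
width: 38.9
gripper_force: 0.0
```

Call:
move_arm(
  targets="-1 0 0 0 0 0 0;-1 0 0 0 0 0 0;-1 0 0 0 0 0 0;-1 0 0 0 0 0 0;-1 0 0 0 0 0 0",
)

```text
clock: 3.9
eef_pos: [447.9, 249.1, 163.3]
tool_rot: [-3.14, -0.002, -0.136]
force: [1.0, 0.6, 6.5]
width: 9.3
gripper_force: 59.9
```

```bash
python3 - <<'E'
from h import *
delta([445.7,248.8,161],-.13)
E
```

```text
pos [447.9 249.1 163.3] rot [-3.14e+00 -2.00e-03 -1.36e-01] d cm [-0.22  0.06  0.22] rows 0.07743749332729377 t 3.9 q [-0.55  0.53 -0.01  1.97  0.01  0.64 -2.28]
turn [-0.09 -0.11 -0.34]
```

Call:
move_arm(
  targets="-1 0 0 -1 0 0 0;-1 0 0 -1.5 0 0 0;-1 0 0 -2 0 0 0;-1 0 0 -2 0 0 0;-1 0 0 -2.1 0 0 0",
)

```text
clock: 4.32
eef_pos: [446.0, 247.9, 249.0]
tool_rot: [3.14, 0.002, -0.136]
force: [0.2, -0.2, -2.9]
width: 9.4
gripper_force: 58.9
```

Call:
move_arm(
  targets="-1 0 0 0 0 0 -1.5;-1 0 0 0 0 0 0",
)

```text
clock: 4.48
eef_pos: [447.1, 248.6, 249.0]
tool_rot: [-3.141, -0.001, -0.108]
force: [-1.0, -0.5, -3.1]
width: 9.3
gripper_force: 58.8
```

```bash
python3 - <<'E'
from h import *
delta([495,52,249.3],-.109); print(read_state()['force'])
E
```

```text
pos [447.1 248.6 249. ] rot [-3.141e+00 -1.000e-03 -1.080e-01] d cm [ 6.88 19.03 -0.03] rows 4.935684283126325 t 4.4833 q [-0.55  0.41 -0.02  1.88  0.01  0.85 -2.25]
turn [-0.05 -0.07  0.05]
[-0.96062007 -0.4962527  -3.14667053]
```

Call:
move_arm(
  targets="-1 0.98 2.72 0 0 0 0;-1 0.98 2.72 0 0 0 0;-1 0.98 2.72 0 0 0 0;-1 0.98 2.72 0 0 0 0;-1 0.98 2.72 0 0 0 0",
)

```text
clock: 4.9
eef_pos: [479.6, 106.3, 246.7]
tool_rot: [3.14, 0.003, -0.109]
force: [0.8, 0.4, -2.5]
width: 9.3
gripper_force: 59.1
```

Call:
move_arm(
  targets="-1 0.98 2.72 0 0 0 0;-1 0.98 2.72 0 0 0 0;-1 0 0 0 0 0 0;-1 0 0 0 0 0 0",
)

```text
clock: 5.23
eef_pos: [493.4, 49.4, 246.8]
tool_rot: [3.14, 0.003, -0.114]
force: [-0.4, 1.4, -2.2]
width: 9.1
gripper_force: 59.4
```

```bash
python3 - <<'E'
from h import *
delta([575,43,249.3],-.109)
a=snap('scene','s1');b=snap('side','d1')
f=lambda im,x,y,w,h,s:cv2.resize(im[y:y+h,x:x+w],None,fx=s,fy=s,interpolation=cv2.INTER_CUBIC)
c=np.hstack([f(a['color'],235,130,100,150,4),f(b['color'],235,130,100,150,4)])
cv2.imwrite('pics/c2.png',c[:,:,::-1])
E
```

```text
pos [493.4  49.4 246.8] rot [ 3.14e+00  3.00e-03 -1.14e-01] d cm [ 8.18 -0.3  -0.27] rows 1.9979232758092829 t 5.2333 q [-0.17  0.39  0.02  1.92 -0.01  0.84 -1.83]
turn [ 0.09  0.18 -0.3 ]
```

View pics/c2.png

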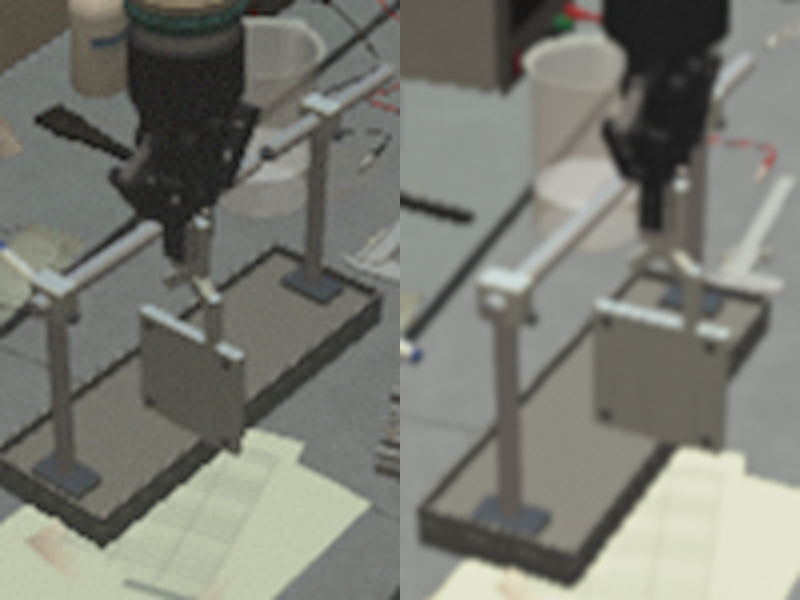

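The plate hangs free beside the rail, in front of the loading stretch. Its top-edge ends are at crop (145,310)/(598,304) and (240,353)/(728,332). The left clamp top is at (55,283)/(503,280). Next, relative geometry.

```bash
python3 - <<'E'
from h import *
a=load('s1');b=load('d1')
S=lambda x,y:(235+x/4,130+y/4)
D=lambda x,y:(235+(x-400)/4,130+y/4)
for k,p,q,z in [('far',(143,311),(598,304),183.5),('near',(238,355),(727,332),183.5),('clL',(55,283),(503,280),215),('tiphook',(170,275),(635,255),212)]:
    print(k,tri((a,S(*p)),(b,D(*q))).round(0),onplane(a,S(*p),z).round(0),onplane(b,D(*q),z).round(0))
x=np.array([.994,-.109,0])
c=np.array([491.5,49.5,183.5])
for e in (46,-46): print(S and [(proj(a,c+e*x)-[235,130])*4,(proj(b,c+e*x)-[235,130])*4+[400,0]])
# rail underside/top predicted in pictures: centre line points y'=+-140
m=np.array([561,-66,200]);y=np.array([.109,.994,0])
for t in (140,70,-87,-140): print(t,(proj(a,m+t*y+[0,0,8])-[235,130])*4,(proj(b,m+t*y+[0,0,8])-[235,130])*4+[400,0])
E
```

```text
far [533.  48. 181.] [531.  51. 184.] [532.  51. 184.]
near [445.  59. 186.] [447.  56. 184.] [445.  57. 184.]
clL [584.  84. 208.] [577.  92. 215.] [580.  93. 215.]
tiphook [509.  47. 222.] [517.  36. 212.] [514.  31. 212.]
[array([140.92371477, 303.53145149]), array([594.09281788, 297.61453779])]
[array([241.00423089, 354.38615187]), array([727.04109359, 329.94439034])]
140 [ 72.2509825  278.49454024] [521.02990864 275.52871954]
70 [136.79394349 234.98734058] [569.40892089 228.07066875]
-87 [266.45119167 147.58782097] [663.02193485 136.23970808]
-140 [306.09665282 120.86355906] [690.73543974 109.05376812]
```

Call:
move_arm(
  targets="-1 1 0 -0.2 0 0 0;-1 1.5 0 0 0 0 0;-1 1.5 0 0 0 0 0;-1 1.5 0 0 0 0 0;-1 0 0 0 0 0 0",
)

```text
clock: 5.75
eef_pos: [551.5, 47.1, 249.8]
tool_rot: [-3.141, -0.002, -0.108]
force: [1.1, -0.0, -1.1]
width: 9.3
gripper_force: 59.3
```

Call:
move_arm(
  targets="-1 1 0 0 0 0 0;-1 1 0 0 0 0 0;-1 0.8 0 0 0 0 0;-1 0 0 0 0 0 0",
)

```text
clock: 6.08
eef_pos: [577.7, 43.6, 249.8]
tool_rot: [-3.141, -0.0, -0.108]
force: [-0.3, -0.2, -2.0]
width: 9.4
gripper_force: 59.4
```

```bash
python3 - <<'E'
from h import *
delta([576,42,229.3],-.109)
print(read_state()['force'])
E
```

```text
pos [577.7  43.6 249.8] rot [-3.141 -0.    -0.108] d cm [-0.15  0.18  2.05] rows 0.503904574928492 t 6.0833 q [-0.14  0.5   0.02  1.7  -0.01  0.94 -1.79]
turn [-0.01 -0.02  0.03]
[-0.30326797 -0.21481448 -1.97109337]
```

Lower gently towards the seat and watch the force.

Call:
move_arm(
  targets="-1 -0.1 0 0.6 0 0 0;-1 0 0 0.6 0 0 0;-1 0 0 0.3 0 0 0;-1 0 0 0 0 0 0",
)

```text
clock: 6.42
eef_pos: [574.9, 42.9, 234.4]
tool_rot: [3.141, 0.002, -0.109]
force: [-1.1, -0.7, -2.1]
width: 9.3
gripper_force: 59.5
```

Call:
move_arm(
  targets="-1 0 0 0.2 0 0 0;-1 0 0 0.1 0 0 0;-1 0 0 0 0 0 0",
)

```text
clock: 6.67
eef_pos: [576.2, 42.8, 232.5]
tool_rot: [-3.141, -0.001, -0.11]
force: [0.9, 0.5, -2.4]
width: 9.1
gripper_force: 59.6
```

Call:
move_arm(
  targets="-1 0 0 0.1 0 0 0;-1 0 0 0.1 0 0 0;-1 0 0 0 0 0 0",
)

```text
clock: 6.92
eef_pos: [577.1, 42.8, 231.2]
tool_rot: [-3.141, -0.003, -0.11]
force: [2.5, 0.3, 2.4]
width: 9.2
gripper_force: 60.2
```

Call:
move_arm(
  targets="-1 0.15 0 0 0 0 0;-1 0 0 0.1 0 0 0;-1 0 0 0 0 0 0",
)

```text
clock: 7.17
eef_pos: [578.4, 42.6, 229.9]
tool_rot: [-3.141, -0.002, -0.11]
force: [2.9, 0.4, 4.3]
width: 9.4
gripper_force: 60.4
```

Call:
move_arm(
  targets="-1 0 0 0.1 0 0 0;-1 0 0 0 0 0 0;-1 0 0 0 0 0 0",
)

```text
clock: 7.42
eef_pos: [578.9, 42.6, 229.3]
tool_rot: [-3.141, -0.004, -0.11]
force: [2.9, -1.1, 5.7]
width: 9.6
gripper_force: 60.8
```

Call:
move_arm(
  targets="-1 0.2 0 0 0 0 0;-1 0 0 0 0 0 0;-1 0 0 0 0 0 0",
)

```text
clock: 7.67
eef_pos: [579.4, 42.5, 229.0]
tool_rot: [-3.141, -0.0, -0.11]
force: [-0.7, -0.2, 8.1]
width: 9.3
gripper_force: 61.2
```

Call:
move_arm(
  targets="0.1 0 0 0 0 0 0;0.1 0 0 0 0 0 0;0.1 0 0 0 0 0 0;0.1 0 0 0 0 0 0;0.1 0 0 0 0 0 0",
)

```text
clock: 8.08
eef_pos: [578.9, 42.4, 227.9]
tool_rot: [3.141, 0.001, -0.11]
force: [-0.4, -0.5, 0.1]
width: 46.8
gripper_force: 0.0
```

```bash
python3 - <<'E'
from h import *
delta([576,42,229.3],-.109)
print(read_state()['force'])
a=snap('scene','s2');b=snap('side','d2')
f=lambda im,x,y,w,h,s:cv2.resize(im[y:y+h,x:x+w],None,fx=s,fy=s,interpolation=cv2.INTER_CUBIC)
c=np.hstack([f(a['color'],235,130,100,150,4),f(b['color'],235,130,100,150,4)])
cv2.imwrite('pics/c3.png',c[:,:,::-1])
E
```

```text
pos [578.9  42.4 227.9] rot [ 3.141e+00  1.000e-03 -1.100e-01] d cm [-0.28  0.07 -0.14] rows 0.07911418319207826 t 8.0833 q [-0.14  0.53  0.02  1.72 -0.01  0.89 -1.79]
turn [ 0.01  0.07 -0.05]
[-0.39573706 -0.49847373  0.12401112]
```

View pics/c3.png

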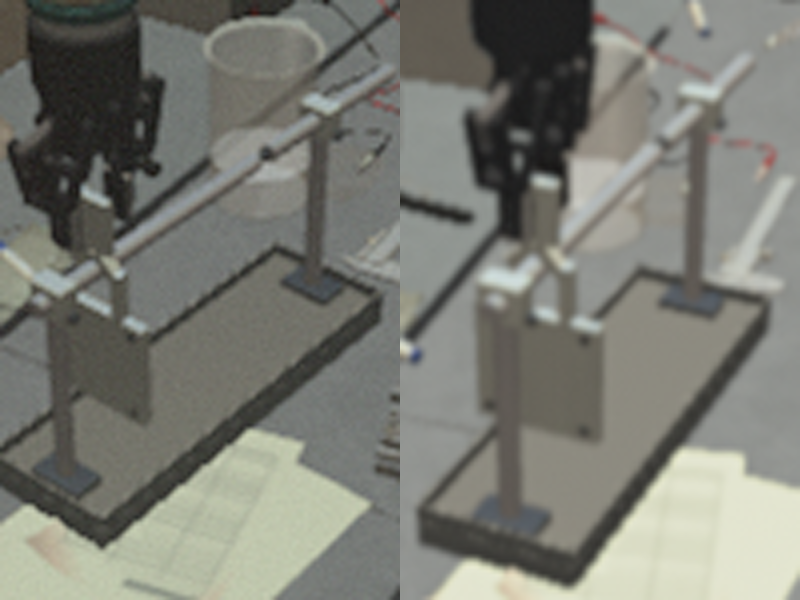

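The plate hangs free on the plain rail in the loading stretch, with its top edge level. The neck shows dark at crop (265,153)/(665,138). Re-grip, then slide with a light down load.

Call:
move_arm(
  targets="-1 0 0 0 0 0 0;-1 0 0 0 0 0 0;-1 0 0 0 0 0 0;-1 0 0 0 0 0 0;-1 0 0 0 0 0 0",
)

```text
clock: 8.6
eef_pos: [579.3, 42.5, 228.4]
tool_rot: [-3.141, -0.0, -0.11]
force: [-0.1, 0.4, 1.0]
width: 9.2
gripper_force: 58.9
```

Call:
move_arm(
  targets="-1 0 0 0 0 0 0;-1 0 0 0.05 0 0 0;-1 0 0.5 0 0 0 0;-1 0 0.5 0 0 0 0;-1 0 0 0 0 0 0",
)

```text
clock: 9.02
eef_pos: [578.4, 33.7, 228.3]
tool_rot: [-3.139, -0.001, -0.11]
force: [-0.1, 3.3, 3.1]
width: 9.3
gripper_force: 59.6
```

Call:
move_arm(
  targets="-1 0 0.7 0 0 0 0;-1 0 1 0 0 0 0;-1 0 1 0 0 0 0;-1 0 0.7 0 0 0 0;-1 0 0 0 0 0 0",
)

```text
clock: 9.43
eef_pos: [574.5, -1.5, 228.3]
tool_rot: [-3.141, -0.0, -0.111]
force: [-2.1, 1.1, 5.3]
width: 9.0
gripper_force: 59.8
```

```bash
python3 - <<'E'
from h import *
delta([561-.109*87+3,-66-87*.994-3,229],-.109)
print(read_state()['force'],read_state()['torque'])
E
```

```text
pos [574.5  -1.5 228.3] rot [-3.141 -0.    -0.111] d cm [-0.28 15.52 -0.08] rows 3.786593558250122 t 9.4333 q [-0.06  0.52  0.02  1.74 -0.02  0.88 -1.71]
turn [-0.05 -0.01 -0.1 ]
[-2.11136109  1.14264048  5.2808467 ] [0.54127382 0.38043576 0.04709459]
```

Call:
move_arm(
  targets="-1 -0.05 0.8 0 0 0 0;-1 0 1 0 0 0 0;-1 -0.05 1 0 0 0 0;-1 0 0.8 0 0 0 0;-1 0 0 0 0 0 0",
)

```text
clock: 9.85
eef_pos: [570.2, -37.7, 228.3]
tool_rot: [-3.142, -0.002, -0.111]
force: [0.6, 0.7, 4.9]
width: 9.2
gripper_force: 59.7
```

Call:
move_arm(
  targets="-1 -0.05 0.8 0 0 0 0;-1 0 1 0 0 0 0;-1 -0.05 1 0 0 0 0;-1 0 0.8 0 0 0 0;-1 0 0 0 0 0 0",
)

```text
clock: 10.27
eef_pos: [566.0, -74.1, 228.4]
tool_rot: [3.141, -0.003, -0.111]
force: [2.5, -0.1, 3.1]
width: 9.6
gripper_force: 59.6
```

Call:
move_arm(
  targets="-1 -0.05 0.8 0 0 0 0;-1 0 1 0 0 0 0;-1 -0.05 1 0 0 0 0;-1 0 0.8 0 0 0 0;-1 0 0 0 0 0 0",
)

```text
clock: 10.68
eef_pos: [561.6, -110.3, 228.4]
tool_rot: [3.14, -0.005, -0.111]
force: [5.7, -1.2, 3.1]
width: 9.3
gripper_force: 59.3
```

```bash
python3 - <<'E'
from h import *
delta([561-.109*87+3,-66-87*.994-3,229],-.109)
print(read_state()['force'],read_state()['torque'])
E
```

```text
pos [ 561.6 -110.3  228.4] rot [ 3.14  -0.005 -0.111] d cm [-0.21  4.57 -0.05] rows 1.1148383139023992 t 10.6833 q [ 0.13  0.52  0.03  1.75 -0.01  0.87 -1.52]
turn [ 0.1  -0.27 -0.12]
[ 5.73983904 -1.24706442  3.08042626] [-0.34390478 -1.27283418 -0.00927569]
```

Call:
move_arm(
  targets="-1 0.1 0 0 0 0 0;-1 0.12 0.7 0 0 0 0;-1 0 0.9 0 0 0 0;-1 0 0.7 0 0 0 0;-1 0 0 0 0 0 0",
)

```text
clock: 11.1
eef_pos: [559.8, -129.3, 228.2]
tool_rot: [-3.139, -0.0, -0.109]
force: [3.4, 3.8, 6.8]
width: 9.2
gripper_force: 60.0
```

Call:
move_arm(
  targets="-1 0 0.3 0.05 0 0 0;-1 0 0 0 0 0 0;-1 0 0.3 0 0 0 0;-1 0 0 0 0 0 0",
)

```text
clock: 11.43
eef_pos: [559.7, -131.8, 228.2]
tool_rot: [-3.135, -0.0, -0.106]
force: [2.8, 9.8, 9.9]
width: 9.3
gripper_force: 60.4
```

Call:
move_arm(
  targets="-1 0 0.3 0.05 0 0 0;-1 0 0 0 0 0 0;-1 0 0.3 0 0 0 0;-1 0 0 0 0 0 0",
)

```text
clock: 11.77
eef_pos: [559.3, -135.3, 228.1]
tool_rot: [-3.132, -0.0, -0.105]
force: [1.7, 12.6, 13.0]
width: 9.4
gripper_force: 60.8
```

Side force is rising without a drop, so something may be blocking. I'll look before pushing on.

```bash
python3 - <<'E'
from h import *
a=snap('scene','s3');b=snap('side','d3')
f=lambda im,x,y,w,h,s:cv2.resize(im[y:y+h,x:x+w],None,fx=s,fy=s,interpolation=cv2.INTER_CUBIC)
c=np.hstack([f(a['color'],255,110,100,150,4),f(b['color'],245,110,100,150,4)])
cv2.imwrite('pics/c4.png',c[:,:,::-1])
s=read_state();print(s['eef_pos'],s['force'],s['torque'])
E
```

```text
[ 559.29489028 -135.42369156  228.09264211] [ 1.06213331 13.32339118 13.50734855] [ 3.36483488 -0.29988707 -0.07052074]
```

View pics/c4.png

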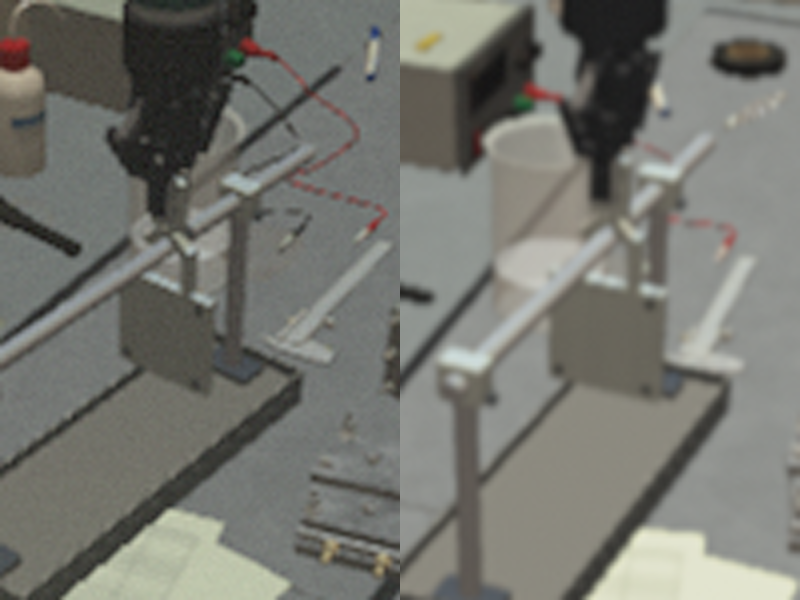

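```bash
python3 - <<'E'
from h import *
a=load('s2');b=load('d2')
S=lambda x,y:(235+x/4,130+y/4)
D=lambda x,y:(235+(x-400)/4,130+y/4)
print('neck',tri((a,S(265,153)),(b,D(665,138))))
print('beaker rim scene L/R',onplane(a,S(204,48),166),onplane(a,S(326,48),166),'near',onplane(a,S(265,75),166))
print('base near', onplane(a,S(258,212),0))
a=load('s3');b=load('d3')
S=lambda x,y:(255+x/4,110+y/4)
D=lambda x,y:(245+(x-400)/4,110+y/4)
print('beaker now rim near side L',onplane(b,D(484,125),166), onplane(load('d0'),(235+(470-367)/3.333,140+15/3.333),166))
for k,p,q,z in [('far',(120,278),(550,278),163),('near',(213,304),(665,292),163),('farbot',(122,352),(552,372),71),('nearbot',(210,392),(663,395),71)]:
    print(k,tri((a,S(*p)),(b,D(*q))).round(0),onplane(a,S(*p),z).round(0),onplane(b,D(*q),z).round(0))
E
```

```text
neck [ 546.01363408 -140.39804894  212.05010447]
beaker rim scene L/R [ 725.18202774 -328.84465347  166.        ] [ 629.95676514 -389.95545169  166.        ] near [ 651.19576375 -316.12744797  166.        ]
base near [ 666.53314228 -335.84129213    0.        ]
beaker now rim near side L [ 746.06500039 -375.72707687  166.        ] [ 735.99499527 -348.36562312  166.        ]
far [ 597. -124.  162.] [ 593. -120.  163.] [ 598. -124.  163.]
near [ 510. -127.  165.] [ 511. -129.  163.] [ 512. -131.  163.]
farbot [ 599. -132.   79.] [ 605. -141.   71.] [ 603. -144.   71.]
nearbot [ 508. -123.   80.] [ 513. -134.   71.] [ 512. -139.   71.]
```

```bash
python3 - <<'E'
from h import *
w=snap('wrist','w1');a=load('s3')['color'];b=load('d3')['color']
f=lambda im,x,y,w,h,s:cv2.resize(im[y:y+h,x:x+w],None,fx=s,fy=s,interpolation=cv2.INTER_CUBIC)
L=f(w['color'],150,60,200,240,2.5)
R=np.vstack([f(a,282,140,50,50,6),f(b,285,135,50,50,6)])
print(L.shape,R.shape, proj(w,[559,-135,247]),proj(w,[557,-150,208]))
cv2.imwrite('pics/c5.png',np.hstack([L,R])[:,:,::-1])
E
```

```text
(600, 500, 3) (600, 300, 3) [273.91003415 293.67908493] [303.41528404 255.89894414]
```

View pics/c5.png

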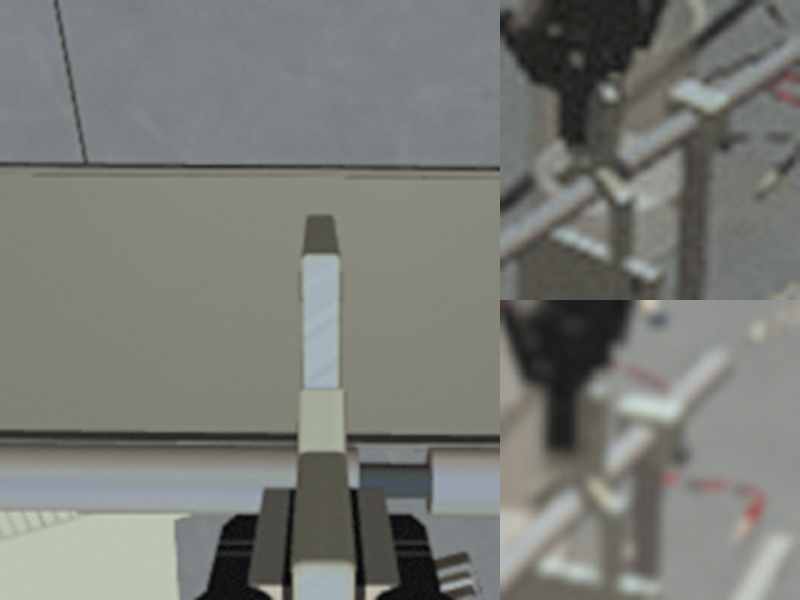

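The wrist view shows the neck (bluish, thinner) at crop x 360–430, with the hook at about 322, so the hook is still ~16 mm short of the neck. Nothing else touches, so the block is rail friction from my down load. I'll relieve that load.

Call:
move_arm(
  targets="-1 0 0 -0.08 0 0 0;-1 0 0 0 0 0 0;-1 0 0 0 0 0 0",
)

```text
clock: 12.17
eef_pos: [558.9, -138.3, 228.2]
tool_rot: [-3.136, -0.0, -0.106]
force: [2.2, 7.8, 8.7]
width: 9.1
gripper_force: 60.0
```

Call:
move_arm(
  targets="-1 0 0 -0.05 0 0 0;-1 0 0 0 0 0 0;-1 0 0 0 0 0 0",
)

```text
clock: 12.42
eef_pos: [558.7, -139.9, 228.3]
tool_rot: [-3.138, 0.0, -0.107]
force: [2.8, 5.7, 5.0]
width: 9.4
gripper_force: 59.6
```

Call:
move_arm(
  targets="-1 0 0.4 0 0 0 0;-1 0 0 0 0 0 0;-1 0 0 0 0 0 0",
)

```text
clock: 12.67
eef_pos: [558.0, -144.9, 228.1]
tool_rot: [-3.139, 0.0, -0.108]
force: [2.2, 4.5, 3.6]
width: 9.3
gripper_force: 59.4
```

Call:
move_arm(
  targets="-1 0 0.4 0 0 0 0;-1 0 0 0 0 0 0;-1 0 0 0 0 0 0",
)

```text
clock: 12.92
eef_pos: [554.7, -151.6, 226.7]
tool_rot: [3.141, 0.006, -0.11]
force: [-0.4, 0.2, -3.0]
width: 9.5
gripper_force: 58.7
```

Call:
move_arm(
  targets="-1 0 0.2 0 0 0 0;-1 0 0 0 0 0 0;-1 0 0 0 0 0 0",
)

```text
clock: 13.17
eef_pos: [556.1, -153.6, 227.5]
tool_rot: [3.141, 0.002, -0.11]
force: [0.4, -0.9, -3.7]
width: 9.3
gripper_force: 58.7
```

It's over the neck: the force is down to the plate's weight alone. Lower it in.

Call:
move_arm(
  targets="-1 0 -0.1 0.2 0 0 0;-1 0 0 0.1 0 0 0;-1 0 0 0 0 0 0;-1 0 0 0 0 0 0",
)

```text
clock: 13.5
eef_pos: [557.0, -152.3, 225.0]
tool_rot: [3.142, 0.0, -0.11]
force: [0.3, 0.3, -3.3]
width: 9.6
gripper_force: 58.7
```

Call:
move_arm(
  targets="-1 0 0 0.1 0 0 0;-1 0 0 0.1 0 0 0;-1 0 0 0 0 0 0;-1 0 0 0 0 0 0",
)

```text
clock: 13.83
eef_pos: [557.1, -152.4, 223.1]
tool_rot: [3.142, -0.0, -0.11]
force: [0.2, -0.4, -2.7]
width: 9.1
gripper_force: 58.9
```

Call:
move_arm(
  targets="-1 0 0 0.07 0 0 0;-1 0 0 0 0 0 0;-1 0 0 0 0 0 0",
)

```text
clock: 14.08
eef_pos: [557.4, -152.4, 222.8]
tool_rot: [3.142, -0.001, -0.11]
force: [-0.4, -0.4, -0.7]
width: 9.3
gripper_force: 59.3
```

Call:
move_arm(
  targets="-1 0 0 0.07 0 0 0;-1 0 0 0 0 0 0;-1 0 0 0 0 0 0",
)

```text
clock: 14.33
eef_pos: [557.5, -152.4, 222.6]
tool_rot: [3.142, -0.001, -0.11]
force: [-0.5, 0.9, 5.9]
width: 9.2
gripper_force: 60.1
```

It is seated 5.7 mm down, exactly as expected. Release evenly to a part opening, then go up.

Call:
move_arm(
  targets="-1 0 0 -0.06 0 0 0;-1 0 0 0 0 0 0;0 0 0 0 0 0 0;0 0 0 0 0 0 0;0 0 0 0 0 0 0",
)

```text
clock: 14.75
eef_pos: [556.9, -152.3, 222.0]
tool_rot: [-3.142, 0.001, -0.11]
force: [-0.5, -0.3, 0.2]
width: 42.6
gripper_force: 0.0
```

Call:
move_arm(
  targets="0 0 0 0 0 0 0;0 0 0 0 0 0 0;0 0 0 -1 0 0 0;0 0 0 -2 0 0 0;0 0 0 -3 0 0 0",
)

```text
clock: 15.17
eef_pos: [555.5, -151.9, 281.4]
tool_rot: [-3.141, 0.005, -0.11]
force: [0.3, -0.2, 0.2]
width: 42.6
gripper_force: 0.0
```

Call:
move_arm(
  targets="0 0 0 -3 0 0 0;0 0 0 -2 0 0 0;0 0 0 0 0 0 0;0 0 0 0 0 0 0;0 0 0 0 0 0 0",
)

```text
clock: 15.58
eef_pos: [556.5, -152.2, 332.0]
tool_rot: [-3.141, 0.001, -0.11]
force: [0.8, 0.1, -0.0]
width: 42.7
gripper_force: 0.0
```

Call:
move_arm(
  targets="0 0 0 0 0 0 0;0 0 0 0 0 0 0;0 0 0 0 0 0 0;0 0 0 0 0 0 0;0 0 0 0 0 0 0",
)

```text
clock: 16.0
eef_pos: [556.9, -152.3, 331.9]
tool_rot: [-3.141, 0.001, -0.11]
force: [-0.8, -0.0, -0.2]
width: 42.4
gripper_force: 0.0
```

```bash
python3 - <<'E'
from h import *
w=snap('wrist','w2');a=snap('scene','s4')['color'];b=snap('side','d4')['color']
import time
w2=snap('wrist','w3'); print('motion',np.abs(w['color'].astype(int)-w2['color']).mean())
f=lambda im,x,y,w,h,s:cv2.resize(im[y:y+h,x:x+w],None,fx=s,fy=s,interpolation=cv2.INTER_CUBIC)
L=f(w['color'],150,100,200,240,2.5)
R=np.vstack([f(a,270,135,75,75,4),f(b,270,130,75,75,4)])
cv2.imwrite('pics/c6.png',np.hstack([L,R])[:,:,::-1])
E
```

```text
motion 1.8298015873015874
```

View pics/c6.png

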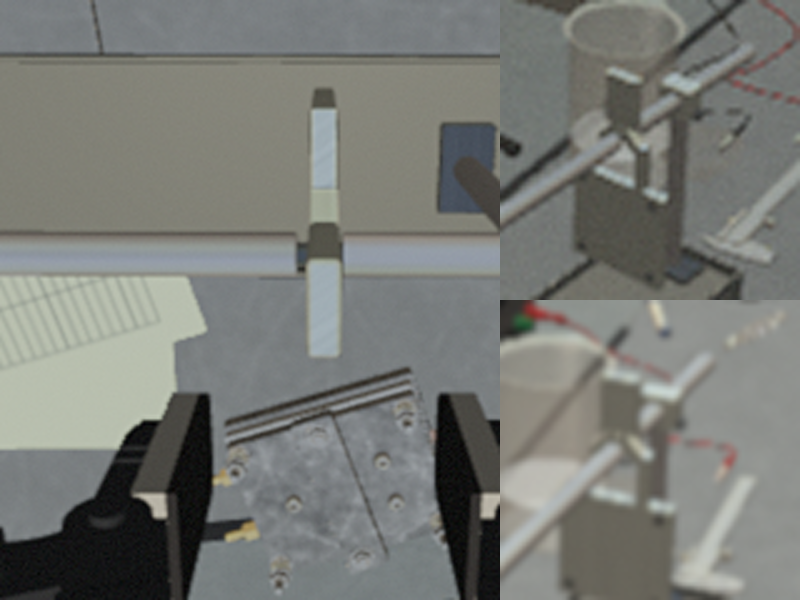

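The picture shows the plate in the neck (hook at crop x 323 between shoulders 297 and 343), upright and square to the rail. The gripper is clear. Handing in.

```bash
python3 -c "
from cell import order
print(order.finish_job())"
```

```text
the job is handed in; nothing more can be done
None
```

The bare aluminium plate hangs in the rail's neck, upright and square in the last picture and about 5.7 mm below its plain-rail height. I never lifted it off the rail, the gripper is clear, and I handed the job in at about 16 s of the 64 s; no verdict was returned.

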